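# Empty a scoop tray of tin lids through the spring flap of a return bin

## Robot

A 6-joint arm with a two-finger parallel gripper is mounted at the origin on a cart in front of the work surface, level with it; the furniture and walls round the work are solid. World frame = base frame: x ahead of the robot, y to its left, z up, the work surface at z = 0. Lengths are in m, angles in rad, forces in N, time in s.
With the tool pointing down it reaches from about 0.3 to 0.775 m from the base axis. Payload 14.6 kg.
Tool frame: the origin (TCP) lies between the finger pads; the fingertips stand 17 mm ahead of it and the grasp point (between the pads) lies 2 mm behind it; y points along the fingers, z is the direction in which the jaws open and shut, and the axes are right-handed (so a half turn about y gives the same grasp; the last joint's range is limited). The gripper opens to 94 mm and grips with 3 to 60 N. Pads are 16 mm wide; open, the fingers measure 119 mm over their backs; the gripper's body (75 mm by 177 mm) begins 78 mm behind the grasp point.
Start: joints at [1.237, 0.3, 1.521, -0, 1.321, -0.067], TCP at [0.145, 0.531, 0.222] pointing down, gripper open.
Joint ranges: [-3.03, 3.03], [-0.79, 2.21], [0.23, 2.52], [-1.04, 4.18], [0, 3.07], [-2.55, 2.55]. Speed limits (rad/s): [2.22, 2.22, 2.57, 3.14, 3.14, 3.14].

## Interface

Orientations are given as [roll, pitch, yaw] about the fixed x, y, z axes, in that order (R = Rz(yaw) Ry(pitch) Rx(roll)).
In Python, from plant import ctrl, eyes gives the robot as it stands. Calls block until the motion is done:
- ctrl.goto(position, orientation): joint-space move of the TCP to a pose.
- ctrl.line_to(position, rotation=None, feed=0.15): straight line of the TCP; rotation=None keeps the orientation; feed is the mean speed in m/s.
- ctrl.move_joints(angles): joint-space move.
- ctrl.set_gripper(opening, grasp_force=None): finger opening in m; grasp_force is the grip in N (None keeps the last); returns when the fingers have stopped.
- ctrl.dwell(seconds).
- ctrl.inverse_kinematics(position, orientation): joint angles nearest the present ones, or None.
- eyes.capture(name): name is "scene" or "top"; returns the picture (420x560x3 uint8, red, green, blue); there is no depth.
- eyes.camera_info(name): a dict with "camera_matrix" (3x3 intrinsics, pixels), "pose" (4x4, takes a point from camera to world coordinates). Camera axes: x right, y up, looking along -z (the intrinsics and any distortion apply to the point x, -y, -z); pixel columns grow to the right and rows downward; lengths in m; the calibration is good to about 2 mm. A picture is of the moment at which its call begins. camera_info takes no time and is no camera call.
A pose or a line that the arm cannot do raises ctrl.MotionError and nothing moves.
- ctrl.hand_in(): hands the job in, once; it reports no verdict.
Trained networks look in the newest picture that a camera, given by its name, has taken for a name from the list of things; names that differ only in an ending like _2 or _b are one class to them, and where a whole thing is asked for, a point or a joint stands for the part that bears it (a point fixed in the world has none). Each returns a list of dicts, best first, with "score" (0 to 1); they miss things now and then, are a little off and sometimes report something else, mostly with a low value. They report only what shows in the picture. A call takes as long as a camera call. They do not tell look-alikes from the thing itself.
- eyes.trace(camera, target): "region" (420x560 bool, what is visible of it) and "location" ([column, row] in pixels, amid what is visible of it).
Readings, each from a call of its own:
- ctrl.read_time(): time.
- ctrl.read_joints(): joint angles.
- ctrl.read_qd(): joint speeds.
- ctrl.read_tau(): joint torques, N m.
- ctrl.read_tool_pos(): TCP position.
- ctrl.read_tool_rot(): TCP orientation.
- ctrl.read_wrist_force(): force on the tool from outside, world axes, zero at the start.
- ctrl.read_torque(): the same for the moment, N m.
- ctrl.read_width(): finger opening in m.
Only numpy, scipy, OpenCV 4.12 (cv2) and the standard library are available. Lean on these libraries where they do the work, as an engineer would, in place of code of your own. Each camera call takes 0.05 s, during which the arm holds its last target.

## Task

Pick up the scoop tray by its handle, carry it level to the lid return bin, and push the bin's spring flap inwards with the tray's front rim until the rib under the tray comes up against the sill. Then tip the tray, with its rim still holding the flap open, until all three tin lids have slid down into the bin. Draw the tray out so that the flap falls shut, put the tray back flat and lengthwise in the middle of its black mat and let go of it, without disturbing the mug, the candle tin or the roll of tape.

Things in the scene. Friction and masses are not known exactly. Their poses are not given: they have to be found in the camera images.
- bin: fixed grey sheet-metal lid return bin, 170 deep (its x) x 144 wide (y) x 220 mm high, clear panes low in its sides; origin at the centre of its underside, +x from the opening into the bin, z up. Front face at x = -85. The opening in it is 134 mm wide, from the sill (top at z = 130) up to the flap's hinge (z = 208, x = -78). Inside an empty well, floor at z = 6
- sill (a point): middle of the sill of the bin's opening, a rolled edge 8 mm thick: on the outer front face (86 mm in front of the bin's centre), at the height of the sill's top, 130 mm above the table; axes as the bin's
- flap (a joint): angle of the bin's yellow flap (74 high x 128 wide mm, hinged at its top): 0 = shut, upright; positive = swung inwards, at most 1.4. A spring shuts it: 0.5 N at its lower edge to start, up to 2.5 N well open. With the tray's rib at the sill and the tray tipped 20 degrees or more, the flap rides on the wall tops, clear of the lids
- tray: loose aluminium scoop tray, open at the front (+x), about 0.22 kg, slippery; origin at the centre of its underside (without handle), z up. 170 long x 100 wide, walls 4 mm thick, wall tops at z = 52; floor 3 mm thick, its underside at z = 12, on two cross ribs 12 mm deep (a rear foot and the locating rib). The lids start to slide when it is tipped 13 to 20 degrees; 40 to 45 degrees clears them
- tray_handle (a point): centre of the tray's black handle bar, a level bar along the tray's x, 72 long x 16 wide x 24 high mm, 120 mm behind the tray's origin and 42 mm above the tray's underside; axes as the tray's. Free at both sides; grip it across its 16 mm width from above
- tray_lip (a point): middle of the front edge of the tray's floor, at its underside: 85 mm in front of the tray's origin, 12 mm above its underside; axes as the tray's
- tray_rib (a point): middle of the locating rib under the tray: on the rib's front face, at the underside of the floor, 25 mm in front of the tray's origin, 60 mm behind the front edge. Pushed in over the sill, the rib butts against the outside of the sill; tip the tray about this point; axes as the tray's
- lid_0: tin lid, beige disc 74 mm across and 11 mm high, 25 g; origin at the centre of its underside. Starts flat in the front half of the tray
- lid_1: the same kind of tin lid, starts flat in the rear half of the tray
- lid_2: the same kind of tin lid, starts on top of lid_1
- mat: black rubber mat fixed on the table, 220 x 130 x 3 mm, on which the tray stands at the start; origin at the centre of its underside, x along its length, towards the side where the tray's front points at the start
- mug: dark mug, 106 mm high, a bystander; origin under it
- candle: filled candle tin, 72 mm across and 75 mm high with its wick, a bystander; origin under it
- tape: roll of tan tape lying flat, 98 mm across and 25 mm high, a bystander; origin under it
Mind the look-alikes: they are no part of the job. Leave any red look-alike of the lid_0 alone.

How it is judged:
By the outcome, as a careful person would: the job done as asked, in the order asked, and still so for the second after the job is handed in, with the robot touching nothing.
It also fails if it takes over 61 s, if anything falls off the work surface, if the arm or the gripper's body presses on something with over 40 N, if the wrist force passes 120 N, or if a joint passes its speed limit or range.

## Working session

There is one attempt and no reset: what is moved stays moved. The work goes in short steps, each a Python script; the robot and the scene stay as the last script left them, time stands still between calls to the robot, and variables do not carry over. Pictures are saved under pics/ and viewed, and the job is handed in when it is done.

```bash
ls; mkdir -p pics; python3 - <<'E'
from plant import ctrl, eyes
import cv2,numpy as np
for n in("scene","top"):
    im=eyes.capture(n); cv2.imwrite(f"pics/{n}0.png",cv2.cvtColor(im,cv2.COLOR_RGB2BGR))
    i=eyes.camera_info(n); print(n,{k:(np.round(v,4).tolist() if not isinstance(v,str) else v) for k,v in i.items()})
print(ctrl.read_time(),ctrl.read_tool_pos(),ctrl.read_tool_rot())
E
```

```text
pics
scene {'camera_matrix': [[451.9154, 0.0, 283.2261], [0.0, 451.9154, 204.9257], [0.0, 0.0, 1.0]], 'pose': [[0.7079, 0.3925, -0.5872, -0.297], [-0.7059, 0.3664, -0.6062, -0.8803], [-0.0228, 0.8436, 0.5364, 0.8989], [0.0, 0.0, 0.0, 1.0]]}
top {'camera_matrix': [[407.39, 0.0, 277.654], [0.0, 407.39, 216.4682], [0.0, 0.0, 1.0]], 'pose': [[0.0272, 0.9846, -0.1729, 0.362], [-0.9995, 0.0293, 0.0097, 0.0144], [0.0146, 0.1726, 0.9849, 1.195], [0.0, 0.0, 0.0, 1.0]]}
0.1 [0.1449432  0.53033603 0.22193984] [-1.57180629e+00  4.61972927e-05 -2.66784657e-01]
```

View pics/scene0.png

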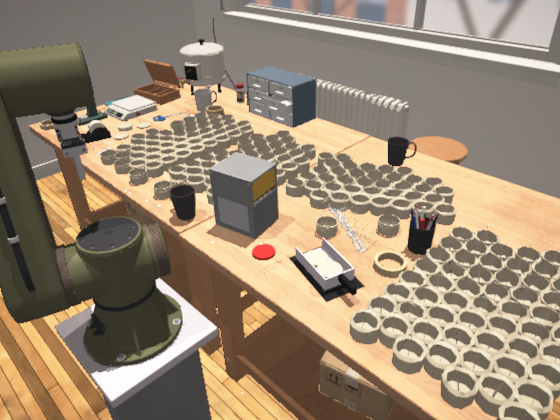

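View pics/top0.png

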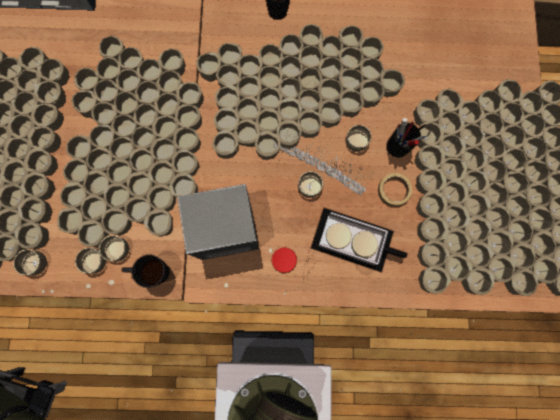

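```bash
cat > h.py <<'E'
from plant import ctrl, eyes
import cv2,numpy as np
from scipy.spatial.transform import Rotation as R
CI={n:eyes.camera_info(n) for n in("scene","top")}
def proj(n,P):
    P=np.atleast_2d(P); T=np.linalg.inv(np.array(CI[n]["pose"])); p=P@T[:3,:3].T+T[:3,3]
    q=p*[1,-1,-1]@np.array(CI[n]["camera_matrix"]).T; return q[:,:2]/q[:,2:]
def unproj(n,uv,z):
    uv=np.atleast_2d(uv); K=np.array(CI[n]["camera_matrix"]);T=np.array(CI[n]["pose"])
    d=np.c_[uv,np.ones(len(uv))]@np.linalg.inv(K).T*[1,-1,-1]@T[:3,:3].T
    s=(z-T[2,3])/d[:,2]; return T[:3,3]+d*s[:,None]
def crop(n,name,c,r,w,h,s,draw=()):
    im=cv2.cvtColor(eyes.capture(n),cv2.COLOR_RGB2BGR); 
    o=cv2.resize(im[r:r+h,c:c+w],None,fx=s,fy=s,interpolation=cv2.INTER_CUBIC)
    for pl in draw:
        q=((proj(n,pl)-[c,r]+.5)*s).astype(int); cv2.polylines(o,[q.reshape(-1,1,2)],False,(0,255,0),1)
    cv2.imwrite("pics/"+name,o)
E
python3 - <<'E'
from h import *
for n in("scene","top"):
    crop(n,f"{n}c1.png",*((150,140,280,180,2.8) if n=="scene" else (130,120,300,180,2.6)))
    for t in("bin","tray","lid_0","mat","mug","candle","tape","flap"):
        for d in eyes.trace(n,t)[:5]:
            m=d["region"]; r=cv2.minAreaRect(np.argwhere(m)[:,::-1].astype(np.float32))
            print(n,t,round(d["score"],2),np.round(d["location"],1),m.sum(),np.round(r[0],1),np.round(r[1],1),round(r[2],1))
            if d["score"]>.5: np.save(f"m_{n}_{t}.npy" if not __import__("os").path.exists(f"m_{n}_{t}.npy") else f"m_{n}_{t}_b.npy",m)
E
```

```text
scene bin 0.56 [242.6 194.5] 4691 [243.3 194.6] [85.7 68.8] 88.0
scene tray 0.64 [336.8 273.2] 1253 [328.3 267.8] [73.5 37.5] 45.0
scene lid_0 0.75 [331.5 265.5] 306 [329.7 267.6] [16.2 22.7] 68.2
scene lid_0 0.74 [315.9 258.4] 277 [316.3 255.6] [17.1 20.3] 60.9
scene lid_0 0.7 [265.2 250.1] 319 [263. 251.] [16. 22.] 90.0
scene lid_0 0.49 [332.9 276.9] 1288 [327.8 267.8] [74.2 38.2] 45.0
scene mat 0.95 [329.2 289.5] 609 [323.3 282.3] [77.5 31.1] 18.7
scene mat 0.46 [390.6 268. ] 464 [389.8 262.9] [30.9 25.9] 26.6
scene candle 0.89 [325.5 228.5] 421 [326.5 226. ] [22. 21.] 90.0
scene tape 0.86 [392.  256.7] 552 [390. 263.] [26. 32.] 90.0
scene flap 0.92 [265.2 182. ] 430 [263.2 184. ] [16.4 34.4] 51.3
top bin 0.85 [215.9 225.9] 4809 [217.2 222.7] [67.8 73.4] 79.8
top tray 0.66 [353.8 236.9] 1211 [364.9 242.5] [86.6 36.4] 18.4
top lid_0 0.91 [363.2 244.4] 570 [365. 243.] [26. 26.] 90.0
top lid_0 0.77 [281.7 258.6] 506 [283.8 259.8] [24.7 24. ] 45.0
top lid_0 0.62 [336.6 236.1] 525 [338.  236.5] [25. 24.] 90.0
top mat 0.72 [342.2 256.7] 896 [352.2 239.6] [75.3 43.3] 18.4
top mug 0.96 [149.7 271.2] 1026 [147.4 272.3] [32.9 42.2] 60.9
top candle 0.65 [308.7 187.3] 523 [310.5 183.5] [25. 25.] 90.0
```

View pics/scenec1.png

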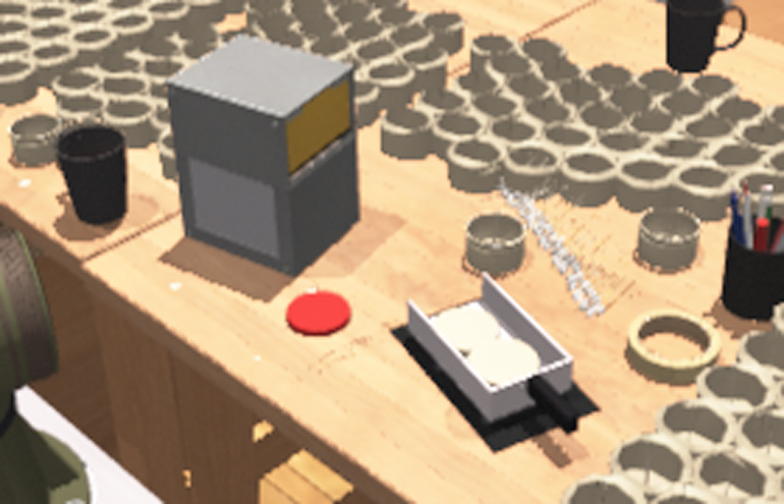

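View pics/topc1.png

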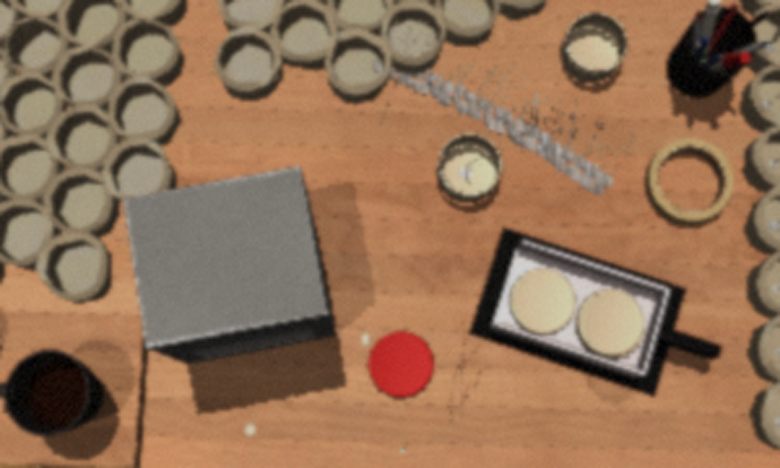

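```bash
cat >> h.py <<'E'
from scipy.optimize import least_squares
def fit(obs,x0):
    # obs: list of (cam, uv, local point) ; pose x,y,yaw
    def f(p,):
        r=[]
        for n,uv,L in obs:
            c,s=np.cos(p[2]),np.sin(p[2]); W=[p[0]+c*L[0]-s*L[1],p[1]+s*L[0]+c*L[1],L[2]]
            r+=list(proj(n,W)[0]-uv)
        return np.array(r)
    o=least_squares(f,x0,loss="soft_l1"); return o.x,f(o.x).reshape(-1,2)
def tw(p,L,z0=0):
    L=np.atleast_2d(L).astype(float);c,s=np.cos(p[2]),np.sin(p[2])
    return np.c_[p[0]+c*L[:,0]-s*L[:,1],p[1]+s*L[:,0]+c*L[:,1],L[:,2]+z0]
E
cat > fit1.py <<'E'
from h import *
t=lambda x,y:("top",np.array([x/2.6+130-.3,y/2.6+120-.3]))
s=lambda x,y:("scene",np.array([x/2.8+150-.3,y/2.8+140-.3]))
# mat: +x towards +y world (left in top)
obs=[(*t(507,230),(.11,-.065,.003)),(*t(685,288),(-.11,-.065,.003)),(*t(655,393),(-.11,.065,.003)),(*t(473,333),(.11,.065,.003))]
obs2=obs+[(*s(392,330),(.11,.065,.003)),(*s(497,450),(-.11,.065,.003)),(*s(598,407),(-.11,-.065,.003))]
for o in(obs,obs2):
    p,r=fit(o,[.4,-.2,1.5]); print("mat",np.round(p,4),np.round(r,1).tolist())
mat=p
# bin
ob=[(*t(127,199),(.085,-.072,.22)),(*t(299,169),(-.085,-.072,.22)),(*t(331,315),(-.085,.072,.22)),(*t(149,347),(.085,.072,.22))]
ob2=ob+[(*s(168,85),(.085,.072,.22)),(*s(283,122),(-.085,.072,.22)),(*s(355,70),(-.085,-.072,.22)),(*s(245,37),(.085,-.072,.22)),(*s(293,273),(-.085,.072,0)),(*s(184,235),(.085,.072,0)),(*s(359,220),(-.085,-.072,0))]
for o in(ob,ob2):
    p,r=fit(o,[.4,.15,1.5]); print("bin",np.round(p,4),np.round(r,1).tolist())
binp=p
# tray z0=.003
w=.055
ot=[(*s(408,301),(.085,.05,w)),(*s(486,274),(.085,-.05,w)),(*s(573,356),(-.085,-.05,w)),(*s(488,391),(-.085,.05,w)),(*s(489,417),(-.085,.05,.018))]
ot2=ot+[(*t(517,238),(.085,-.05,w)),(*t(677,288),(-.085,-.05,w)),(*t(648,381),(-.085,.05,w)),(*t(719,351),(-.156,0,.050))]
for o in(ot,ot2):
    p,r=fit(o,[.4,-.2,1.5]); print("tray",np.round(p,4),np.round(r,1).tolist())
np.savez("p.npz",mat=mat,bin=binp,tray=p)
def rect(x,y,z): return np.array([(x,y,z),(-x,y,z),(-x,-y,z),(x,-y,z),(x,y,z)])
D=[tw(mat,rect(.11,.065,.003)),tw(binp,rect(.085,.072,.22)),tw(binp,rect(.085,.072,0)),tw(p,rect(.085,.05,w)),tw(p,rect(.085,.05,.015)),tw(p,[(-.085,0,.045),(-.156,0,.045)]),tw(p,rect(.036,.008,.057)-[.12,0,0]),
 tw(binp,[(-.085,.067,.13),(-.085,-.067,.13),(-.085,-.067,.208),(-.085,.067,.208),(-.085,.067,.13)])]
crop("scene","sceneo1.png",200,140,200,170,3.5,D); crop("top","topo1.png",150,150,280,140,2.8,D)
E
python3 fit1.py
```

```text
mat [ 0.5103 -0.2205  1.274 ] [[-0.9, -1.3], [1.3, -0.3], [0.8, 1.2], [-1.1, 0.2]]
mat [ 0.5108 -0.2202  1.2744] [[-1.0, -1.5], [1.2, -0.5], [0.6, 1.0], [-1.2, 0.0], [-0.9, -0.4], [-0.4, 0.7], [1.9, 0.2]]
bin [0.5242 0.1513 1.7855] [[-0.6, -0.2], [1.8, -1.0], [-0.1, 0.1], [-0.3, 0.9]]
bin [0.5241 0.1509 1.7793] [[-0.3, -0.3], [2.2, -0.7], [-0.0, 0.4], [-0.3, 0.8], [-1.2, -1.6], [-0.1, -1.5], [0.4, -1.5], [-1.2, -1.2], [0.4, 2.4], [0.1, 0.7], [0.9, 0.4]]
tray [ 0.5081 -0.2146  1.2639] [[-0.4, -1.0], [-0.2, -0.9], [0.2, 1.0], [0.5, -0.1], [-0.2, 0.6]]
tray [ 0.508  -0.2146  1.2733] [[-0.6, -0.9], [-0.5, -0.9], [0.3, 0.8], [0.8, -0.1], [0.1, 0.6], [2.2, 0.4], [-2.2, 0.1], [-0.8, -2.1], [0.5, 0.8]]
```

View pics/sceneo1.png

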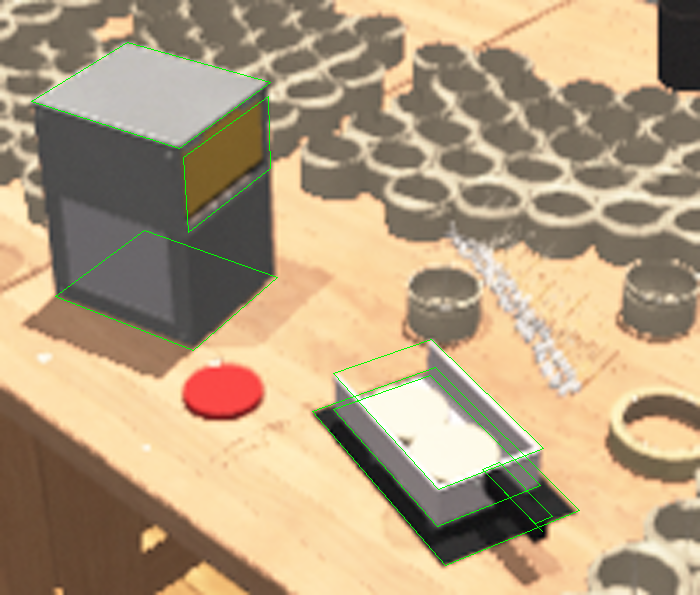

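View pics/topo1.png

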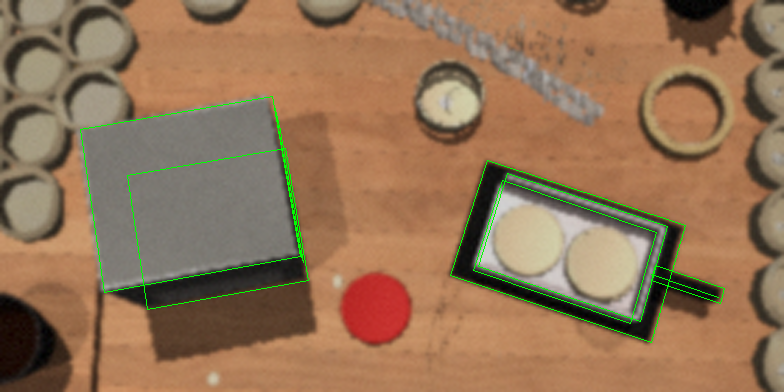

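```bash
cat >> h.py <<'E'
from scipy.spatial.transform import Rotation as R
P=np.load("p.npz") if __import__("os").path.exists("p.npz") else None
GX=-.112  # grip station along tray x
def tool(Tpos,Rt,flip=False,gx=GX):
    """tray origin pose -> TCP pos, rpy. TCP is 2mm ahead (down) of grasp point at handle centre"""
    p=Tpos+Rt.apply([gx,0,.042-.002])
    Rl=Rt*R.from_euler("x",-90,degrees=True)
    if flip: Rl=Rl*R.from_euler("y",180,degrees=True)
    return p,Rl.as_euler("xyz")
def atsill(th,back=0.,up=0.):
    """tray pose with the rib corner hugging rolled sill edge, tipped th rad; back/up offsets in tray axes(x back, z up)"""
    b=P["bin"]; Rt=R.from_euler("z",b[2])*R.from_euler("y",th)
    C=tw(b,[(-.082,0,.126)])[0]
    rib=C+Rt.apply([-.004-back,0,.004+up])
    return rib-Rt.apply([.025,0,.012]),Rt
E
python3 - <<'E'
from h import *
for k in P: print(k,P[k])
print("candle",unproj("top",(310.5,183.5),.07),"tape",unproj("top",(395,190),.012))
t=P["tray"];Rt=R.from_euler("z",t[2])
for flip in(0,1):
    print(flip)
    po=[("above",np.array([t[0],t[1],.10]),Rt),("grasp",np.array([t[0],t[1],.003]),Rt),("lift",np.array([t[0],t[1],.13]),Rt)]
    po+=[("pre",*atsill(0,.12,.005))]+[(f"tip{d}",*atsill(np.radians(d),0,.002)) for d in(0,10,20,30,40,45,50)]
    for n,p,r in po:
        a,b=tool(p,r,flip); q=ctrl.inverse_kinematics(a,b); print(n,np.round(a,3),np.round(b,2),None if q is None else np.round(q,2))
E
```

```text
mat [ 0.51075636 -0.22015293  1.27438286]
bin [0.52407499 0.15089778 1.77934865]
tray [ 0.50797901 -0.21455723  1.27327874]
candle [[ 0.65753733 -0.08756963  0.07      ]] tape [[ 0.66058062 -0.34640842  0.012     ]]
0
above [ 0.475 -0.322  0.14 ] [-1.57  0.    1.27] None
grasp [ 0.475 -0.322  0.043] [-1.57  0.    1.27] None
lift [ 0.475 -0.322  0.17 ] [-1.57  0.    1.27] None
pre [ 0.595 -0.185  0.163] [-1.57  0.    1.78] None
tip0 [ 0.57  -0.067  0.16 ] [-1.57  0.    1.78] None
tip10 [ 0.569 -0.059  0.184] [-1.57  0.17  1.78] None
tip20 [ 0.566 -0.048  0.206] [-1.57  0.35  1.78] None
tip30 [ 0.563 -0.032  0.226] [-1.57  0.52  1.78] None
tip40 [ 0.559 -0.014  0.243] [-1.57  0.7   1.78] None
tip45 [ 0.557 -0.003  0.25 ] [-1.57  0.79  1.78] None
tip50 [0.554 0.007 0.256] [-1.57  0.87  1.78] None
1
above [ 0.475 -0.322  0.14 ] [-1.57  0.   -1.87] [-0.66  0.43  1.54 -0.    1.17 -0.36]
grasp [ 0.475 -0.322  0.043] [-1.57  0.   -1.87] [-0.66  0.56  1.61 -0.    0.98 -0.36]
lift [ 0.475 -0.322  0.17 ] [-1.57  0.   -1.87] [-0.66  0.4   1.51 -0.    1.23 -0.36]
pre [ 0.595 -0.185  0.163] [-1.57  0.   -1.36] [-0.36  0.51  1.37  0.    1.26 -0.57]
tip0 [ 0.57  -0.067  0.16 ] [-1.57  0.   -1.36] [-0.18  0.41  1.52  0.    1.21 -0.39]
tip10 [ 0.569 -0.059  0.184] [-1.57 -0.17 -1.36] [-0.09  0.36  1.54 -0.18  1.19 -0.24]
tip20 [ 0.566 -0.048  0.206] [-1.57 -0.35 -1.36] [ 0.    0.33  1.56 -0.37  1.2  -0.08]
tip30 [ 0.563 -0.032  0.226] [-1.57 -0.52 -1.36] [ 0.1   0.31  1.58 -0.55  1.24  0.07]
tip40 [ 0.559 -0.014  0.243] [-1.57 -0.7  -1.36] [ 0.2   0.32  1.58 -0.73  1.31  0.22]
tip45 [ 0.557 -0.003  0.25 ] [-1.57 -0.79 -1.36] [ 0.25  0.34  1.59 -0.81  1.36  0.28]
tip50 [0.554 0.007 0.256] [-1.57 -0.87 -1.36] [ 0.3   0.35  1.59 -0.88  1.4   0.34]
```

Candidates: the only tray is at top (352,240) with its handle at (405,253), and its open front faces the bin at (220,222). Beige lids at (338,236) and (365,243) are in the tray. The red disc at (284,260) is the look‑alike and will be left alone. The tray choice was checked in the crop above. I go over the bin at height, then grasp.

```bash
python3 - <<'E'
from h import *
t=P["tray"];Rt=R.from_euler("z",t[2])
p0=ctrl.read_tool_pos()
ctrl.line_to([p0[0]+.05,p0[1]-.03,.34],feed=.3)
a,b=tool(np.array([t[0],t[1],.003]),Rt,1)
ctrl.goto([a[0],a[1],.30],b)
print(ctrl.read_time())
ctrl.set_gripper(.06)
ctrl.line_to([a[0],a[1],.12],feed=.25)
print(ctrl.read_time(),ctrl.read_tool_pos(),a,ctrl.read_tool_rot())
crop("scene","g1s.png",200,140,200,170,3.5);crop("top","g1t.png",280,150,200,150,3.5)
E
```

```text
4.7333
6.3 [ 0.47569218 -0.32206116  0.12142769] [ 0.47514646 -0.32163675  0.043     ] [-1.56893137e+00 -7.05535774e-04 -1.86831228e+00]
```

View pics/g1s.png

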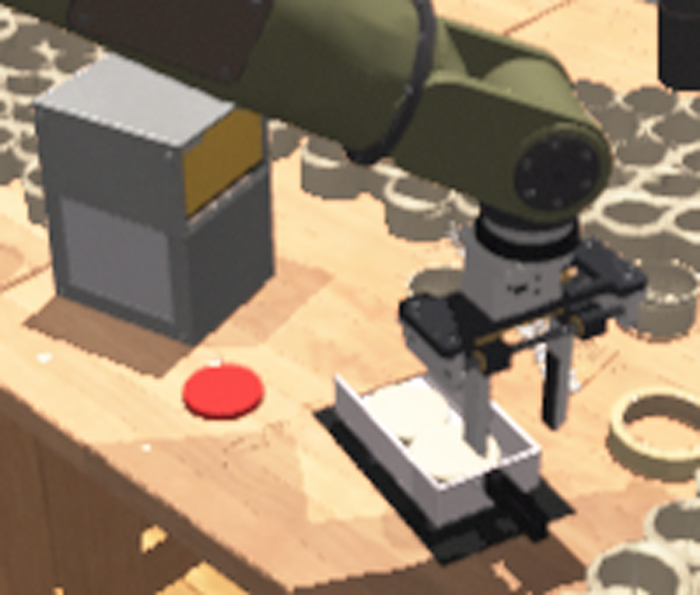

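View pics/g1t.png

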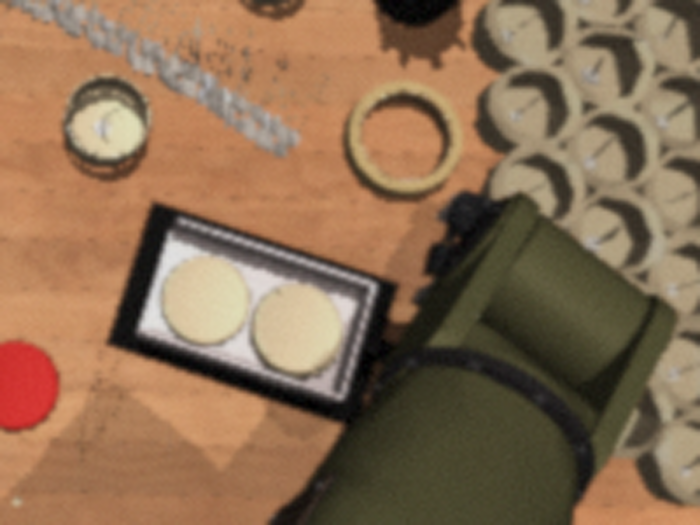

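Scene crop: fingers straddle the handle (515,500) above it, lids untouched. Descend, grip, and lift a little.

```bash
python3 - <<'E'
from h import *
t=P["tray"];Rt=R.from_euler("z",t[2])
a,b=tool(np.array([t[0],t[1],.003]),Rt,1)
ctrl.line_to(a,rotation=b,feed=.12)
print("f",ctrl.read_wrist_force(),ctrl.read_tool_pos())
ctrl.set_gripper(0.0,grasp_force=55)
print(ctrl.read_time(),ctrl.read_width(),ctrl.read_wrist_force())
ctrl.line_to(a+[0,0,.05],feed=.06)
print(ctrl.read_time(),ctrl.read_width(),ctrl.read_wrist_force(),ctrl.read_torque(),ctrl.read_tool_pos())
w=.055
def rect(x,y,z): return np.array([(x,y,z),(-x,y,z),(-x,-y,z),(x,-y,z),(x,y,z)])
D=[tw(t,rect(.085,.05,w),.05),tw(t,rect(.085,.05,.015),.05)]
crop("scene","g2s.png",250,170,150,150,4);crop("scene","g2so.png",250,170,150,150,4,D);crop("top","g2t.png",280,150,200,150,3.5,D)
E
```

```text
f [-0.1370656  -0.78239224  0.37447991] [ 0.47552707 -0.32192557  0.04378396]
7.9417 0.01551041765424549 [0.06031201 0.63631343 1.13904184]
8.925 0.015605125759825124 [ 0.94955797  0.34090747 -2.07340989] [-0.27345801  0.15555133 -0.02248064] [ 0.47498778 -0.32151245  0.09261993]
```

View pics/g2so.png

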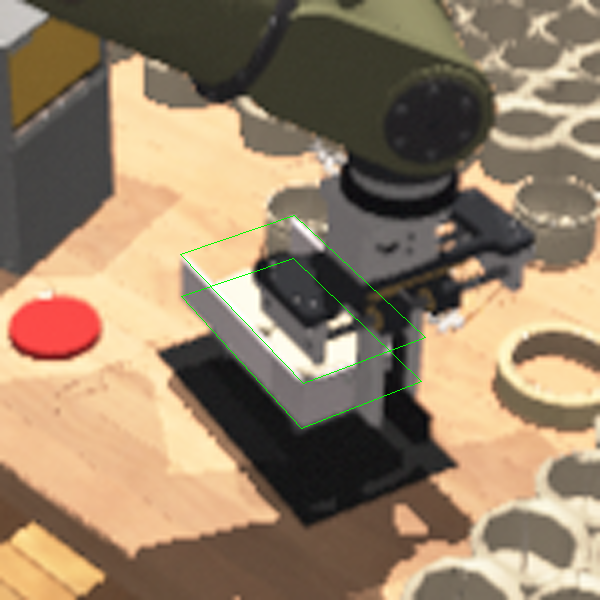

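View pics/g2t.png

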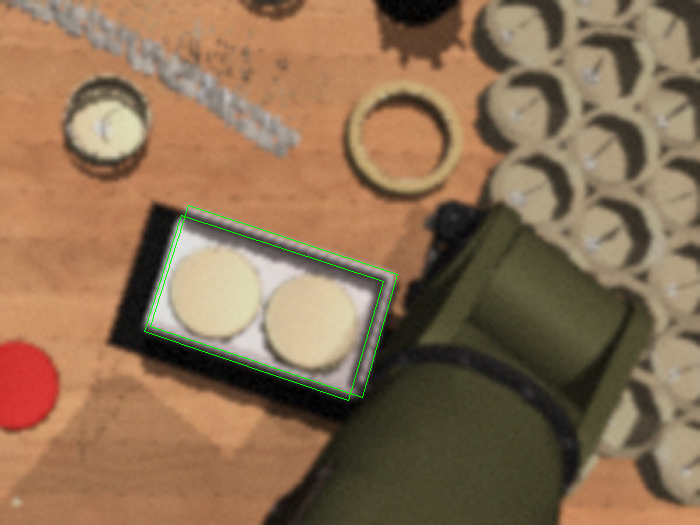

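Tray is lifted level with at most ~1 mm front sag (scene corner (183,262) vs predicted (181,254), mostly the earlier offset). The lids are in place. Carry it to the bin.

```bash
python3 - <<'E'
from h import *
t=P["tray"];Rt=R.from_euler("z",t[2])
p,r=atsill(0,.10,.006)
a,b=tool(np.array([t[0],t[1],p[2]]),Rt,1)
ctrl.line_to(a,feed=.1)
a,b=tool(p,r,1)
ctrl.line_to(a,rotation=b,feed=.1)
print(ctrl.read_time(),ctrl.read_tool_pos()-a,ctrl.read_wrist_force(),ctrl.read_width())
def rect(x,y,z): return np.array([(x,y,z),(-x,y,z),(-x,-y,z),(x,-y,z),(x,y,z)])
D=[r.apply(rect(.085,.05,.052))+p,r.apply(rect(.085,.05,.012))+p]
D.append(tw(P["bin"],[(-.085,.067,.13),(-.085,-.067,.13)]))
crop("scene","g3so.png",210,120,150,150,4,D);crop("scene","g3s.png",210,120,150,150,4);crop("top","g3t.png",170,150,200,150,3.5,D)
E
```

```text
12.0333 [-1.51996967e-04 -3.17081490e-04  5.28138113e-05] [-0.45651653 -0.18841709 -4.10765588] 0.015760990778606095
```

View pics/g3so.png

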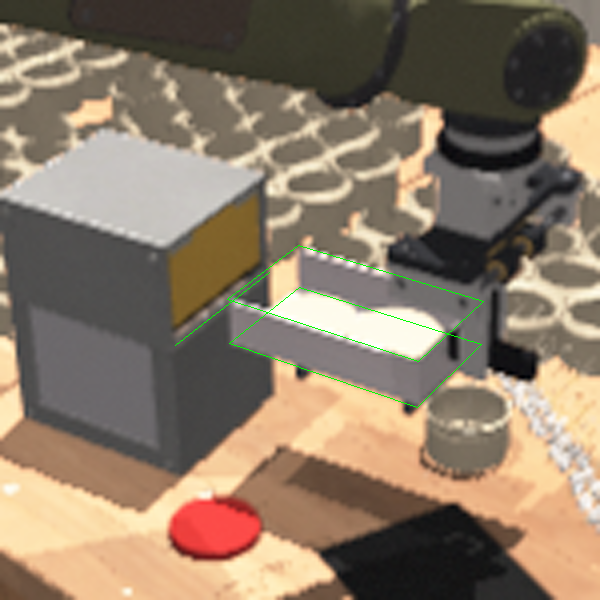

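View pics/g3s.png

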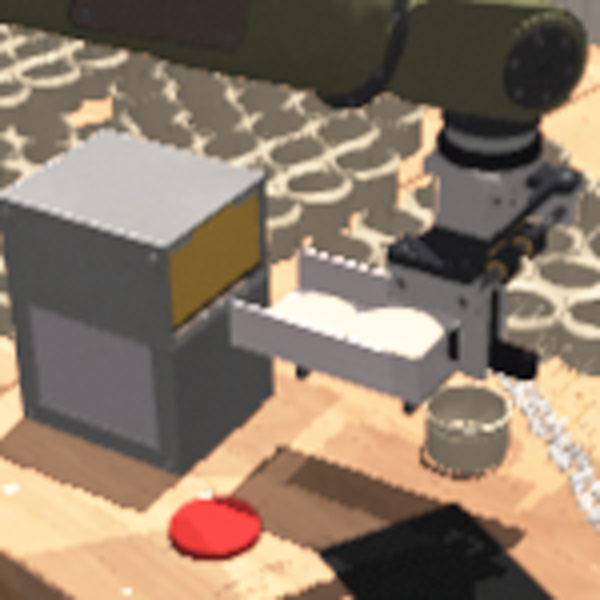

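View pics/g3t.png

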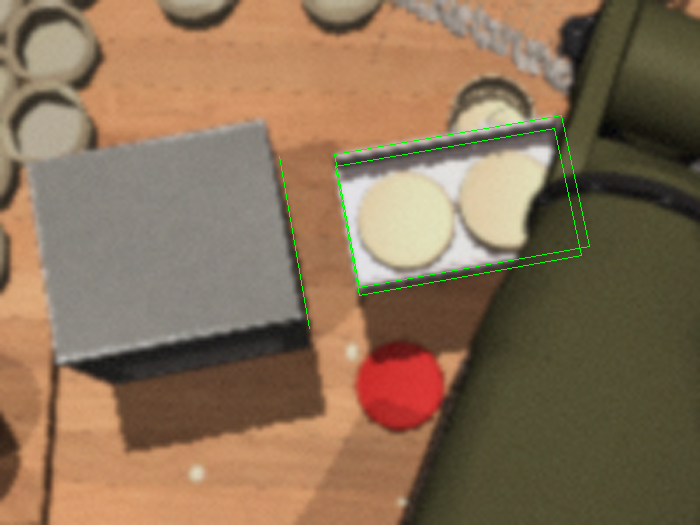

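Scene crop: lip at (232,320) in front of the flap, slightly above the sill (175,332), and yaw matches the bin from the top. I'll enter slightly high, feel for the sill from above, then push the rib in.

```bash
cat > ins.py <<'E'
from h import *
def go(th,back,up,feed): 
    a,b=tool(*atsill(th,back,up),1); ctrl.line_to(a,rotation=b,feed=feed); return a
def F(): 
    f=np.mean([ctrl.read_wrist_force() for _ in range(3)],0); b=P["bin"][2]
    return np.array([f[0]*np.cos(b)+f[1]*np.sin(b),-f[0]*np.sin(b)+f[1]*np.cos(b),f[2]])
if __name__=="__main__":
    go(0,.10,.010,.05); print("F0",F())
    go(0,.045,.010,.06); print("in45",F(),ctrl.read_time())
    go(0,.012,.010,.06); f0=F(); print("in12",f0,ctrl.read_time())
    up=.010;n=0
    while up>-.004:
        up-=.001; go(0,.012,up,.03); f=F(); print(round(up,4),np.round(f,2))
        if f[2]-f0[2]>1.5: break
    print(ctrl.read_time())
    np.save("up.npy",up)
    crop("scene","g4s.png",210,120,150,150,4)
E
python3 ins.py
```

```text
F0 [ 0.29097112  0.29240008 -3.2257168 ]
in45 [-2.13170419  0.39901744 -3.00262551] 13.5
in12 [-0.21411191  0.64903163 -6.16284663] 14.2
0.009 [-1.3  -0.1  -4.11]
14.45
```

View pics/g4s.png

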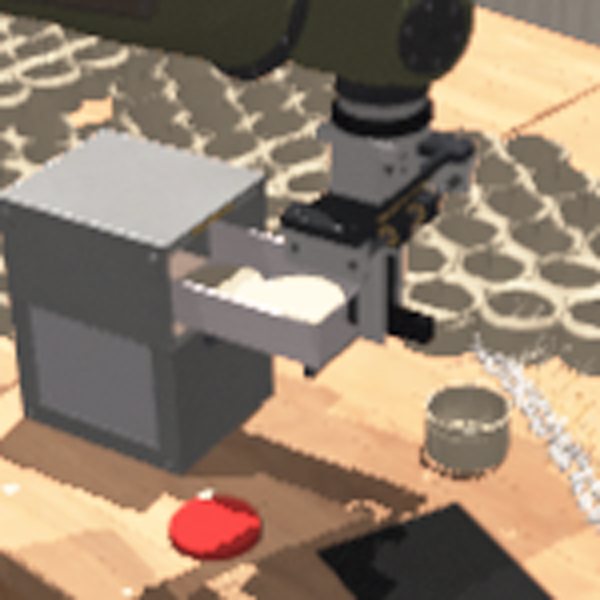

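Tray is in the opening, flap pushed in (175,270), lids in place. That force stop was a transient, so I'll repeat with settling.

```bash
python3 - <<'E'
from ins import *
def S():
    ctrl.dwell(.15); return np.mean([F() for _ in range(3)],0)
go(0,.012,.009,.03); f0=S(); print(f0)
up=.009
while up>-.004:
    up-=.0015; go(0,.012,up,.03); f=S(); print(round(up,4),np.round(f,2),round(ctrl.read_time(),2))
    if f[2]-f0[2]>2: break
np.save("up.npy",up)
E
```

```text
[-1.49956497 -0.10678284 -4.43076477]
0.0075 [-1.59  0.52 -4.1 ] 15.3
0.006 [-2.34 -0.12 -4.13] 15.7
0.0045 [-1.36 -0.44 -4.37] 16.1
0.003 [-0.85 -0.   -4.19] 16.5
0.0015 [ 0.01  0.45 -3.81] 16.9
0.0 [-1.48 -0.58 -1.13] 17.3
```

```bash
python3 - <<'E'
from ins import *
def S():
    ctrl.dwell(.12); return np.mean([F() for _ in range(3)],0)
go(0,.012,.002,.03); go(0,.005,.002,.03); f0=S(); print(f0)
bk=.005
while bk>-.008:
    bk-=.0015; a=go(0,bk,.002,.03); f=S(); print(round(bk,4),np.round(f,2),round(ctrl.read_time(),2))
    if f0[0]-f[0]>4: break
np.save("bk.npy",bk)
print(ctrl.read_tool_pos()-a,ctrl.read_width())
crop("scene","g5s.png",210,120,150,150,4);crop("top","g5t.png",170,150,200,150,3.5)
E
```

```text
[-0.36624944  0.03001482 -4.64945975]
0.0035 [-1.6   0.4  -3.61] 18.42
0.002 [-1.38 -0.74 -4.42] 18.78
0.0005 [-0.75 -1.23 -4.39] 19.15
-0.001 [-0.96 -0.1  -3.74] 19.52
-0.0025 [-1.53  0.04 -3.92] 19.88
-0.004 [-5.95 -0.73 -3.51] 20.25
[ 0.00036325 -0.00066712  0.0003932 ] 0.015544237243849969
```

View pics/g5s.png

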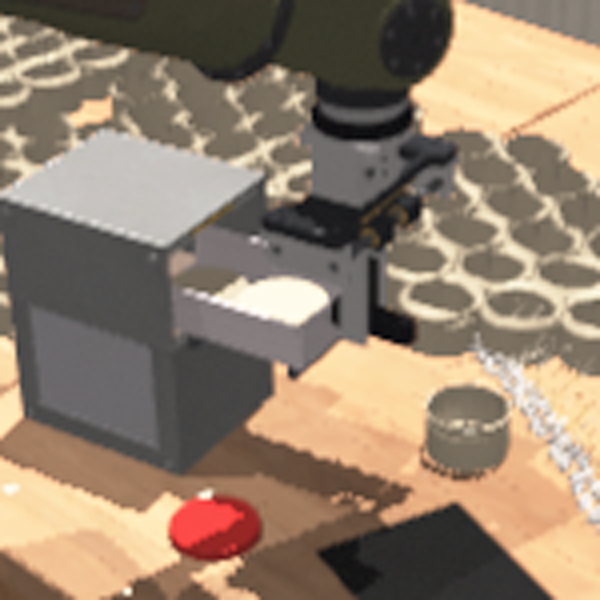

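View pics/g5t.png

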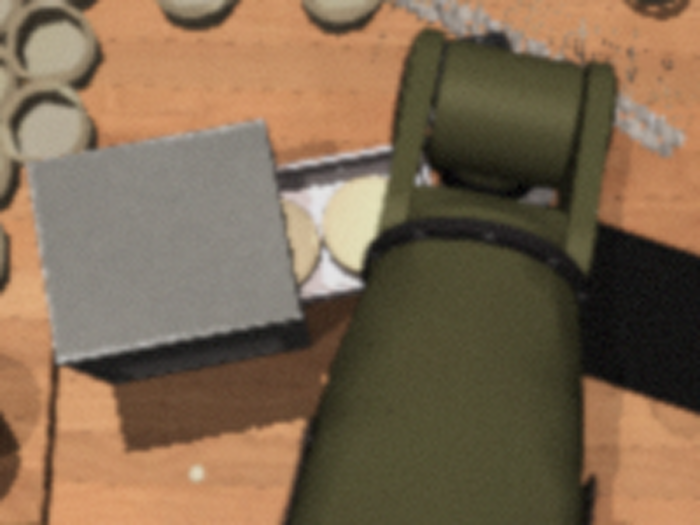

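Rib contact felt at −5.9 N (flap alone ≈ −1.5 N), about 3 mm deeper than modelled. Flap open, lids in. Now I tip about the sill's rolled edge.

```bash
cat > tip.py <<'E'
from h import *
import h
from ins import F
DX=.003
def gt(deg,back,up,feed,dx=DX):
    p,r=atsill(np.radians(deg),back,up); b=P["bin"][2]
    a,e=tool(p+np.array([np.cos(b),np.sin(b),0])*dx,r,1); ctrl.line_to(a,rotation=e,feed=feed); return a
E
python3 - <<'E'
from tip import *
for d in (5,10,15,20):
    a=gt(d,0,.0025,.06); print(d,np.round(F(),1),np.round(ctrl.read_tool_pos()-a,4),round(ctrl.read_time(),2))
ctrl.dwell(.2); print(F(),ctrl.read_width())
crop("scene","t1.png",210,120,150,150,4)
E
```

```text
5 [-2.4 -1.1 -3.7] [0.0002 0.0001 0.0002] 20.72
10 [-2.9 -0.9 -3.3] [ 0.      0.     -0.0003] 21.07
15 [-2.4 -0.8 -3.4] [-0.     -0.     -0.0004] 21.43
20 [-1.5 -0.  -4.2] [ 0.     -0.     -0.0004] 21.79
[-1.08023257 -0.78200072 -3.32904138] 0.01589096498681187
```

View pics/t1.png

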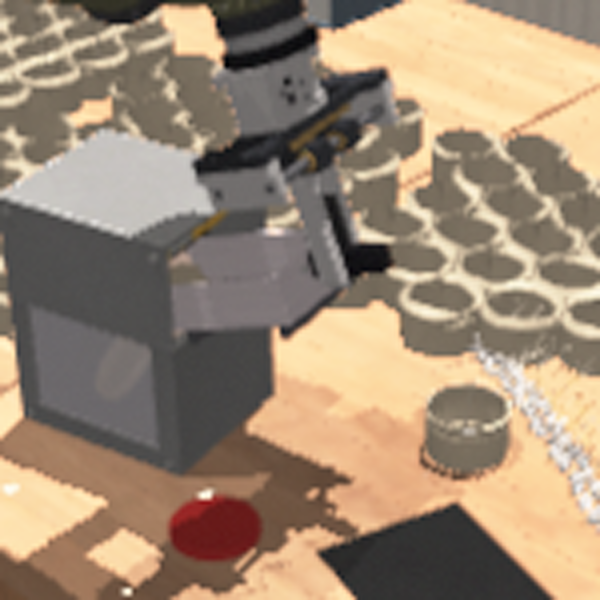

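One lid is already visible through the pane at (120,365), and the tray floor appears to be emptying. Continue.

```bash
python3 - <<'E'
from tip import *
for d in (25,30,35,40,44):
    a=gt(d,0,.0025,.06); print(d,np.round(F(),1),np.round(ctrl.read_tool_pos()-a,4),round(ctrl.read_time(),2))
ctrl.dwell(1.0); print(F(),ctrl.read_width())
crop("scene","t2.png",210,120,150,150,4);crop("top","t2t.png",170,150,200,150,3.5)
E
```

```text
25 [-1.8 -0.6 -1.8] [0.0002 0.0002 0.0001] 22.4
30 [-1.7  0.1 -2.1] [ 0.0001 -0.     -0.0002] 22.76
35 [-0.8  0.2 -3. ] [ 0.     -0.0001 -0.0003] 23.12
40 [-1.2  0.2 -2.4] [ 0.     -0.0001 -0.0004] 23.48
44 [-0.8  0.8 -2.6] [ 0.     -0.0001 -0.0004] 23.79
[-1.23964407  0.34357903 -2.87514215] 0.01600622848973774
```

View pics/t2.png

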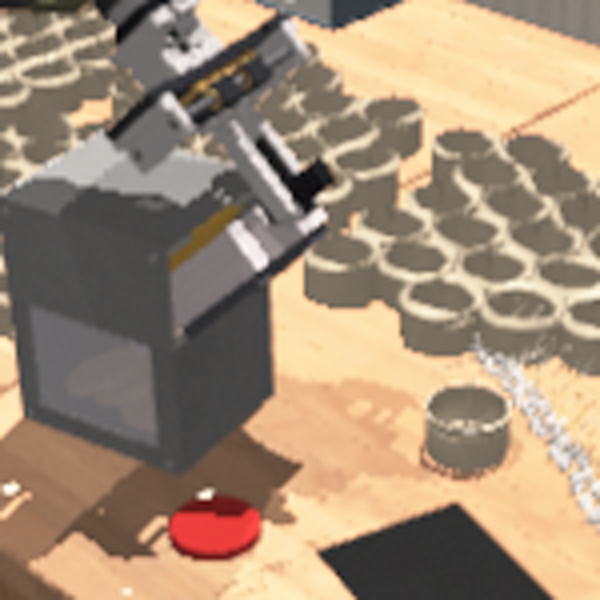

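View pics/t2t.png

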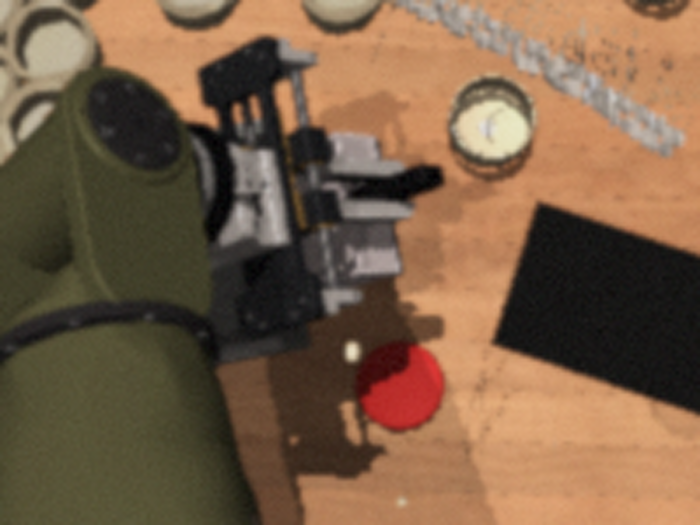

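```bash
python3 - <<'E'
from h import *
im=cv2.cvtColor(eyes.capture("scene"),cv2.COLOR_RGB2BGR)
c=im[188:240,205:260].astype(float)
o=np.clip((c-40)*2,0,255).astype(np.uint8)
cv2.imwrite("pics/p1.png",cv2.resize(o,None,fx=10,fy=10,interpolation=cv2.INTER_CUBIC))
print([ (d["score"],d["location"]) for d in eyes.trace("scene","lid_0")])
E
```

```text
[(0.8, [263.1, 250.8])]
```

View pics/p1.png

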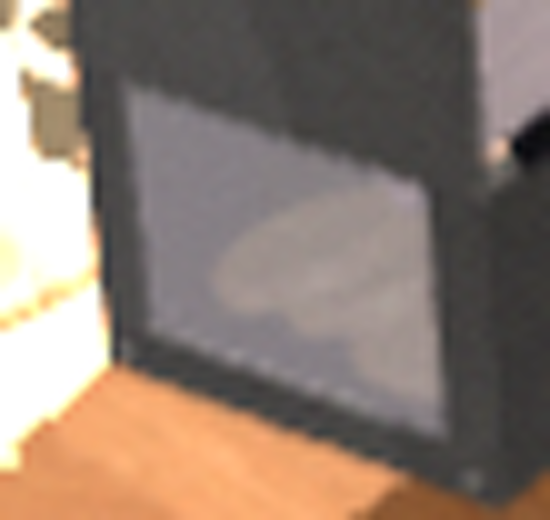

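Enhanced pane view shows three stacked lids, at about (300,250), (330,300) and (400,350). Level the tray and draw it out.

```bash
python3 - <<'E'
from tip import *
for d in (38,32,26,20,14,8,3,0):
    a=gt(d,.001,.003,.09); print(d,np.round(F(),1))
gt(0,.002,.005,.05)
gt(0,.03,.006,.08); gt(0,.115,.007,.1)
print(ctrl.read_time(),F(),ctrl.read_width())
crop("scene","o1.png",210,120,150,150,4);crop("top","o1t.png",170,150,200,150,3.5)
E
```

```text
38 [-0.2  0.  -3.1]
32 [-0.8 -0.  -2.2]
26 [-0.7  0.3 -3. ]
20 [-0.2  0.1 -4.1]
14 [-0.6  1.  -3.6]
8 [-1.2 -0.4 -3.1]
3 [-1.  -0.2 -2.6]
0 [-2.1 -0.2 -2.7]
29.1833 [ 0.71344774  0.18589202 -1.71330395] 0.015115710921312956
```

View pics/o1.png

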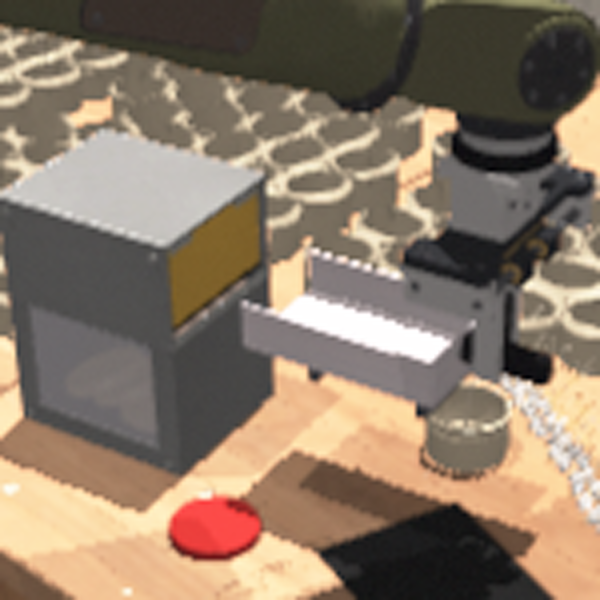

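View pics/o1t.png

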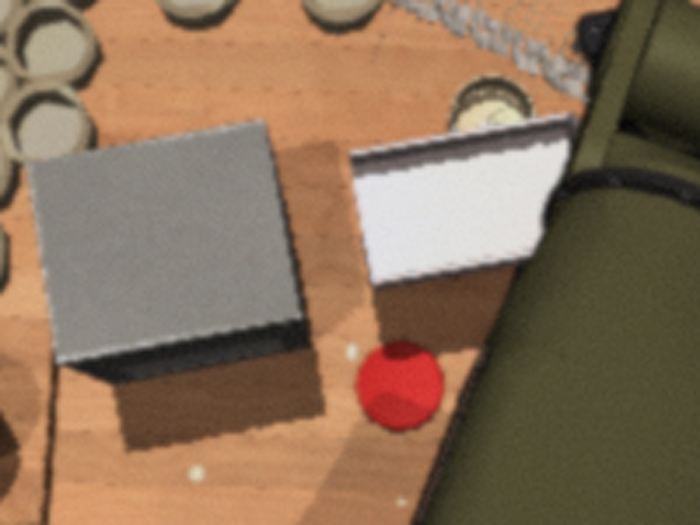

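Tray is empty, flap shut, three lids in the well. Refine the mat pose while it is uncovered, then carry the tray over it.

```bash
python3 - <<'E'
from tip import *
im=cv2.cvtColor(eyes.capture("scene"),cv2.COLOR_RGB2BGR)
S=cv2.imread("pics/t2t.png"); 
# mat from stored scene picture now
m=np.zeros(im.shape[:2],np.uint8); m[235:320,270:380]=(im.max(2)<60)[235:320,270:380]
k,l,st,ce=cv2.connectedComponentsWithStats(m); i=1+np.argmax(st[1:,4]); 
c=max(cv2.findContours((l==i).astype(np.uint8),cv2.RETR_EXTERNAL,cv2.CHAIN_APPROX_NONE)[0],key=len)
print(st[i]); q=cv2.approxPolyDP(cv2.convexHull(c),4,True)[:,0]; print(q.tolist())
w=unproj("scene",c[:,0].astype(float),.003); r=cv2.minAreaRect(w[:,:2].astype(np.float32)*1000); print(r)
t=P["mat"];Rt=R.from_euler("z",t[2])
a,b=tool(np.array([t[0],t[1],.135]),Rt,1); ctrl.line_to(a,rotation=b,feed=.12)
a,b=tool(np.array([t[0],t[1],.02]),Rt,1); ctrl.line_to(a,rotation=b,feed=.1)
print(ctrl.read_time())
def rect(x,y,z): return np.array([(x,y,z),(-x,y,z),(-x,-y,z),(x,-y,z),(x,y,z)])
D=[tw(t,rect(.085,.05,.052),.02),tw(t,rect(.085,.05,.012),.02),tw(t,rect(.11,.065,.003))]
crop("scene","q1.png",270,200,130,120,5,D);crop("top","q1t.png",290,170,150,115,5,D);crop("top","q1tn.png",290,170,150,115,5)
E
```

```text
[ 290  246   73   55 2015]
[[290, 258], [323, 246], [362, 286], [326, 300]]
((507.7548828125, -219.3223876953125), (216.3446502685547, 127.24960327148438), 72.7775650024414)
32.3667
```

View pics/q1.png

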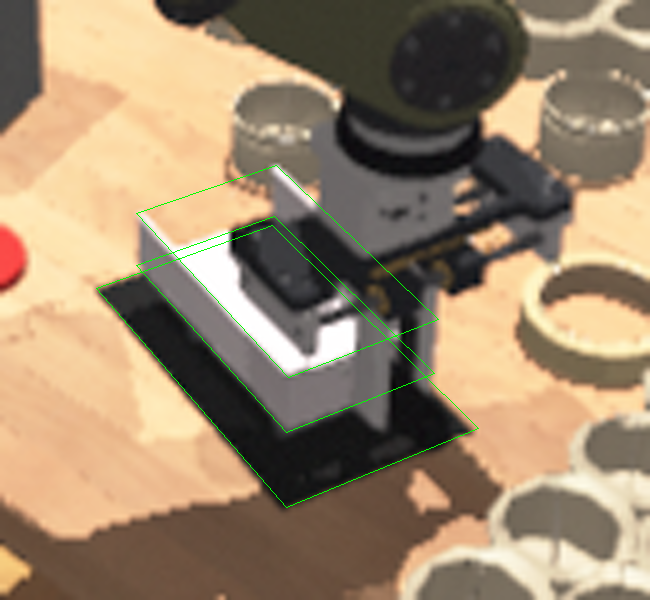

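View pics/q1t.png

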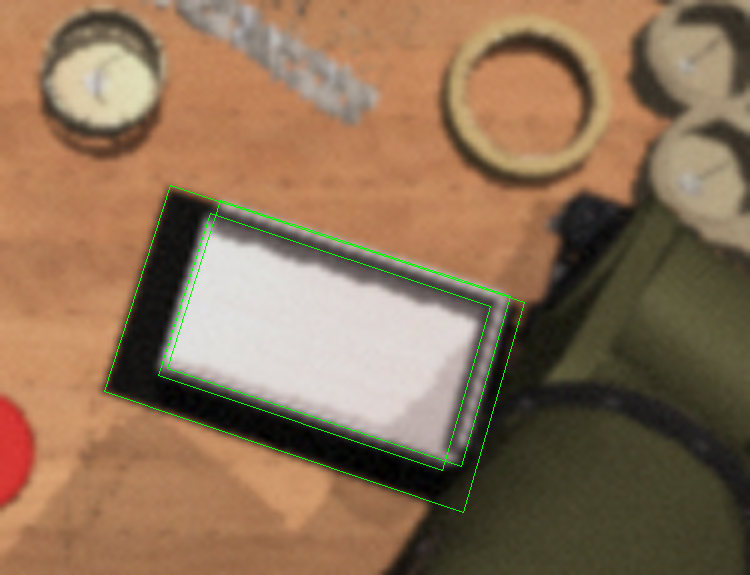

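Overlay matches tray and mat to about 1 px in both views. Set it down.

```bash
python3 - <<'E'
from tip import *
t=P["mat"];Rt=R.from_euler("z",t[2])
for z in(.006,.0045,.0035,.0025):
    a,b=tool(np.array([t[0],t[1],z]),Rt,1); ctrl.line_to(a,rotation=b,feed=.04); ctrl.dwell(.15); f=F(); print(z,np.round(f,1))
    if f[2]>1: break
ctrl.set_gripper(.05); print(ctrl.read_width(),ctrl.read_time())
a=ctrl.read_tool_pos(); ctrl.line_to(a+[0,0,.16],feed=.15)
q=ctrl.read_joints(); q[0]-=.55; ctrl.move_joints(q)
print(ctrl.read_time())
def rect(x,y,z): return np.array([(x,y,z),(-x,y,z),(-x,-y,z),(x,-y,z),(x,y,z)])
D=[tw(t,rect(.085,.05,.055)),tw(t,rect(.11,.065,.003))]
crop("scene","z1.png",270,200,130,120,5,D);crop("top","z1t.png",290,170,150,115,5,D);crop("scene","z2.png",140,120,280,180,2.8)
E
```

```text
0.006 [-0.   0.1 -2.9]
0.0045 [-1.   0.6 -2. ]
0.0035 [ 0.2  0.4 -2.2]
0.0025 [0.9 1.8 5.5]
0.050070964293482116 35.075
37.4917
```

View pics/z1.png

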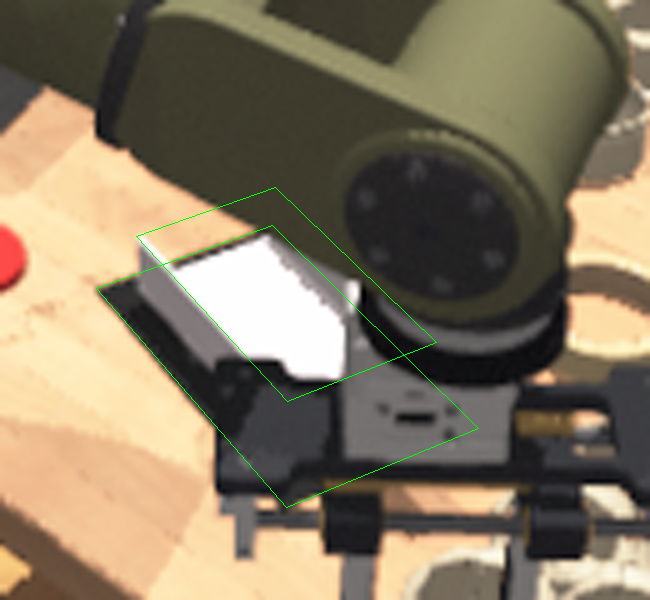

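View pics/z1t.png

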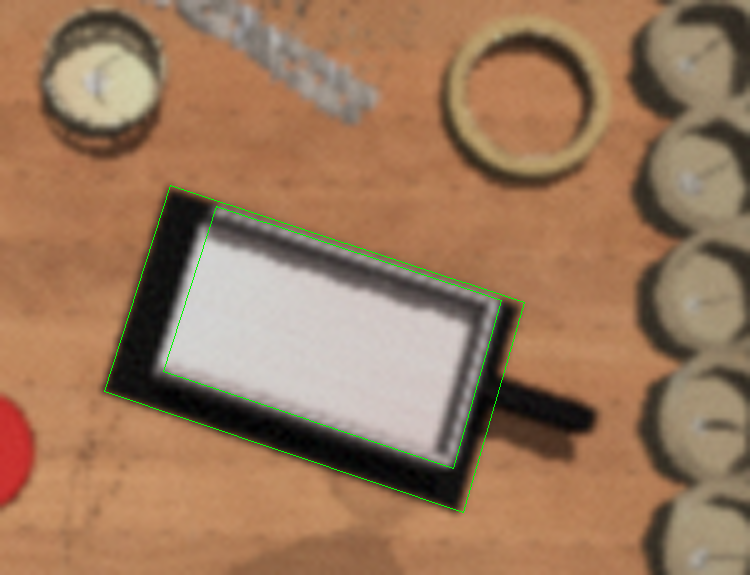

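View pics/z2.png

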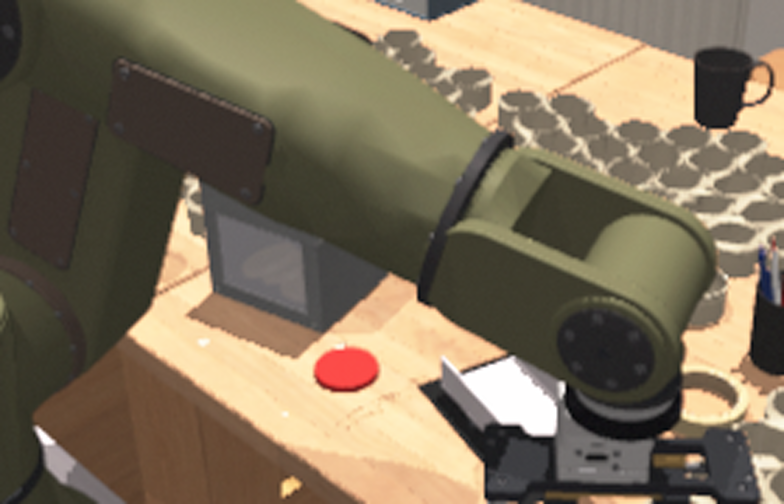

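```bash
python3 - <<'E'
from h import *
q=ctrl.read_joints(); q[0]-=.6; q[1]-=.35; ctrl.move_joints(q)
im=cv2.cvtColor(eyes.capture("scene"),cv2.COLOR_RGB2BGR); cv2.imwrite("pics/e1.png",im)
t=cv2.cvtColor(eyes.capture("top"),cv2.COLOR_RGB2BGR); cv2.imwrite("pics/e2.png",np.vstack([t[100:300],cv2.imread("pics/top0.png")[100:300]]))
print(ctrl.read_time(),ctrl.read_tool_pos(),ctrl.read_wrist_force())
E
```

```text
39.1833 [-0.09467566 -0.54265785  0.40010242] [ 0.44556333  0.21451137 -0.28739979]
```

View pics/e1.png

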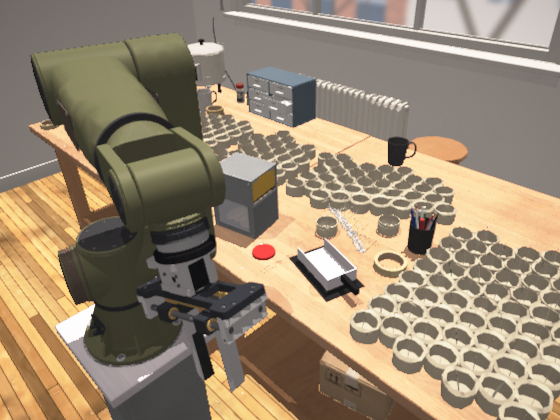

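View pics/e2.png

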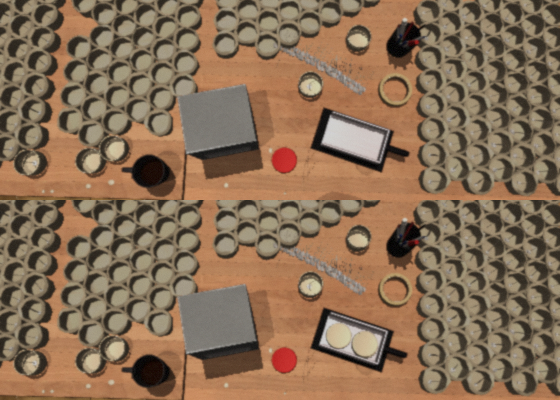

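Flap shut at scene (263,184). The tray is empty and centred on the mat, and the mug, candle tin, tape and red disc are unmoved. Handing in.

```bash
python3 -c "
from plant import ctrl
ctrl.hand_in()"
```

```text
the job is handed in; nothing more can be done
```

The job is done and handed in at about 39 s of the 61 s allowed.

- **Tipping:** I carried the tray level to the bin and pushed the flap in until I felt the rib butt against the sill (about 6 N, against 1.5 N for the flap alone). I then tipped it to 44° about the sill, with the rim in the opening. All three lids appeared stacked in the bin well, seen through the side pane.
- **Placing:** I levelled the tray, drew it out and set it back on the mat. It touched down at 5.5 N and I let go.
- **Last checks:** The tray is empty, flat and lengthwise on the mat, within about 2 mm of the middle. The flap is shut, and the mug, candle tin, tape and red disc look unmoved compared with the start.
- **What disagreed:**
  - The rib met the sill about 3 mm deeper than my camera fit predicted, so I shifted the tipping point to match.
  - The first downward feel for the sill stopped too early on a force transient, so I repeated it with settling.
- **Not seen directly:** The flap's angle while the tray was fully tipped was only partly visible.

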